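Load a tall tin into the V-groove shelf lane

ROBOT

A 7-joint arm with a two-finger parallel gripper is mounted at the origin on the work surface. World frame = base frame: x ahead of the robot, y to its left, z up, the work surface at z = 0. Lengths are in m, angles in rad, forces in N, time in s.
With the tool pointing down it reaches from about 0.4 to 0.85 m from the base axis. Payload 6.9 kg.
Tool frame: the origin (TCP) lies on the centre line of the jaws, within the pads' length; the fingertips stand 22 mm ahead of it and the grasp point (between the pads) lies 3 mm ahead of it (ctrl.tip_extent is the distance from the TCP to the fingertips, in m); z points along the fingers, y is the direction in which the jaws open and shut (so a half turn about z gives the same grasp; the last joint's range is limited). The gripper opens to 85 mm and grips with 20 to 120 N. Pads are 22 mm wide; open, the fingers measure 114 mm over their backs; the gripper's body (76 mm by 85 mm) begins 54 mm behind the grasp point. The pads swing forward as they close: fully open they stand 13 mm farther back than shut.
Start: joints at [-1.179, 0.507, -0.238, 1.5, 0.126, 1.149, -0.155], TCP at [0.176, 0.6, 0.253] pointing down, gripper open.
Joint ranges: [-3.08, 3.08], [-0.24, 2.05], [-1.43, 1.35], [0, 2.5], [-1.52, 4.66], [0.17, 1.96], [-2.89, 2.89]. Speed limits (rad/s): [2.39, 2.39, 3.14, 3.14, 3.14, 3.14, 3.14].

INTERFACE

Orientations are given as a 3x3 rotation matrix whose columns are the frame's x, y, z axes.
In Python, from rig import ctrl, gripper_to, state, cams, ticket, finder gives the robot as it stands. The module is installed in compiled form; this text tells all that it offers. Calls block until the motion is done:
- ctrl.move_pose(position, orientation): joint-space move of the TCP to a pose.
- ctrl.move_straight(position, velocity=0.15, orientation=None, max_force=None): straight line of the TCP; orientation=None keeps the orientation; velocity is the mean speed in m/s. With max_force (N) it stops when the force on the tool has changed by that much, and returns True; else False.
- ctrl.goto_joints(angles): joint-space move.
- gripper_to(opening, grasp_force=None): opening from 0.0 (shut) to 1.0 (fully open); grasp_force is the grip in N (None keeps the last); returns when the fingers have stopped.
- ctrl.wait(seconds).
- ctrl.solve_ik(position, orientation): joint angles nearest the present ones, or None.
- state(): the state.
- cams.snapshot(name): name is "side" or "top" or "wrist"; returns the picture (480x640x3 uint8, red, green, blue); there is no depth.
- cams.camera_params(name): a dict with "fx", "fy", "cx", "cy" (pixels), "D" ([k1, k2, p1, p2, k3] as OpenCV has them; the pictures are not rectified), "R" (3x3) and "t" (3): a world point X has camera coordinates R X + t; the wrist camera has in their place "hand_eye" (4x4, takes a point from camera to tool coordinates, whose origin is the TCP and whose axes are the flange's). Camera axes: x right, y down, z forward; pixel columns grow to the right and rows downward; lengths in m; the calibration is good to about 2 mm. A picture is of the moment at which its call begins: read the wrist's pose just before it. camera_params takes no time and is no camera call.
A pose or a line that the arm cannot do raises ctrl.MotionError and nothing moves.
- ticket.finish_job(): hands the job in, once; it reports no verdict.
Trained networks look in the newest picture that a camera, given by its name, has taken for a name from the list of things; names that differ only in an ending like _2 or _b are one class to them, and where a whole thing is asked for, a point or a joint stands for the part that bears it (a point fixed in the world has none). Each returns a list of dicts, best first, with "p" (0 to 1); they miss things now and then, are a little off and sometimes report something else, mostly with a low value. They report only what shows in the picture. A call takes as long as a camera call. They do not tell look-alikes from the thing itself.
- finder.outline_of(target, camera): "region" (480x640 bool, what is visible of it) and "bbox" ([left, top, right, bottom] in pixels, round what is visible of it).
- finder.mark_of(target, camera): "xy" ([column, row] in pixels: a listed point, or the origin of a listed thing).
The state is a dict: "time_s": time; "q": joint angles; "qvel": joint speeds; "tau": joint torques, N m; "ee_pos": TCP position; "tcp_rot": TCP orientation; "ft_force": force on the tool from outside, world axes, zero at the start; "torque": the same for the moment, N m; "finger_gap": opening from 0.0 (shut) to 1.0 (fully open).
Only numpy, scipy, OpenCV 4.12 (cv2) and the standard library are available. Lean on these libraries where they do the work, as an engineer would, in place of code of your own. Each camera call takes 0.05 s, during which the arm holds its last target. There are 200 camera calls.

TASK

Lift the tall yellow tin out of its cardboard inlay, lay it in the open end of the aluminium V-groove lane short of the stop, and let go. Then push it along the groove until its end is pressed home against the sprung black pad of the orange end stop: firmly enough to push the pad in a little, but gently, for the stop is only clipped on. Leave the tin resting against the pad and do not disturb the other goods.

Things in the scene. Friction and masses are not known exactly. Their poses are not given: they have to be found in the camera images.
- tin: Tall yellow tin: closed cylinder, flat ends, 50 mm diameter, 180 mm long, 0.28 to 0.46 kg, lying level; paper band and two red stripes round its middle, steel rims. Origin at its centre (29 mm above the table at the start); its x axis is the cylinder's axis. Either end may go first.
- inlay: Fixed cardboard inlay in which the tin lies at the start: 150 mm long (x), 47 mm wide (y), floor 4 mm thick, a low rim along each long side with its top 12 mm above the table. Narrower than the tin, so fingers can go down on both sides of the tin. Origin at the centre of its underside.
- lane: Fixed shelf lane; origin at the centre of its underside, +x along the groove to the orange stop, z up. Aluminium 90 degree V-groove from x = -170 to 120 mm, bottom line 22 mm, upper edges 42 mm above the table; 46 mm wide outside, so fingers can straddle it. Tin in it: axis at y = 0, 57 mm up. Grey cheeks 85 mm high, 68 mm apart, flank it at x = 50 to 190 mm: no room there to straddle the tin.
- load (a point): Point where the tin's centre goes when it is laid in the open end of the groove: on the groove's line, x = -65 mm of the lane, 57 mm above the table; axes as the lane's. The tin's front end is then at x = 25 mm and its back end, to be pushed, at x = -155 mm. Sliding rubs with some 1 to 6 N, different every time.
- stop: Orange upright plate, 12 mm thick, 95 mm high, closing the lane; origin at the centre of its underside, x = 184 mm of the lane, axes as the lane's. Before it, 57 mm up, a black round sprung pad of 36 mm diameter on a steel rod, set by hand and not measured: its face is at x = 105 to 140 mm of the lane.
- rod_line (a point): Point on the plate's face in line with the pad's rod, 57 mm up, x = 178 mm of the lane. The pad gives 12 mm at 2 N per mm, then is hard. Press the tin on it with more than 3 N (5 is good) for half a second; more than 15 N on the stop tears it from its clip. Ease off slowly: friction in the groove then keeps the tin against the pad.
- jar_green: Bystander: glass jar of green pickles, white cap, 66 mm wide, 100 mm tall; origin at the centre of its underside. Leave it alone: it may not move by more than 20 mm.
- jar_red: Bystander: red jar, green cap, 66 mm wide, 100 mm tall; origin at the centre of its underside. Leave it alone: it may not move by more than 20 mm.
- can_yellow: Bystander: upright can with yellow label, 74 mm wide, 110 mm tall; origin at the centre of its underside. Leave it alone: it may not move by more than 20 mm.
- can_blue: Bystander: upright can with blue label, 74 mm wide, 110 mm tall; origin at the centre of its underside. Leave it alone: it may not move by more than 20 mm.
- jar_amber: Bystander: amber jar, red cap, 60 mm wide, 80 mm tall; origin at the centre of its underside. Leave it alone: it may not move by more than 20 mm.
- scanner: Bystander: grey hand scanner with black head lying on the table, 180 mm long, 56 mm wide, 36 mm high; origin at the centre of its underside. Leave it alone: it may not move by more than 20 mm.
Things that resemble listed ones, but are neither listed nor needed, are in the scene too. Leave any blue or pink look-alike of the tin alone.

How it is judged:
By the outcome, as a careful person would: the job done as asked, in the order asked, and still so for the second after the job is handed in, with the robot touching nothing.
It also fails if it takes over 72 s, if anything falls off the work surface, if the arm or the gripper's body presses on something with over 40 N, if the wrist force passes 120 N, or if a joint passes its speed limit or range.

## Working session

There is one attempt and no reset: what is moved stays moved. The work goes in short steps, each a Python script; the robot and the scene stay as the last script left them, time stands still between calls to the robot, and variables do not carry over. Pictures are saved under pics/ and viewed, about 8 in all and at most 12, crops included, and the job is handed in when it is done.

```bash
mkdir -p pics; python3 - <<'E'
from rig import ctrl,cams,state,finder
import cv2,numpy as np
for c in ("top","side"):
    im=cams.snapshot(c); cv2.imwrite(f"pics/{c}0.png",im[:,:,::-1])
    p=cams.camera_params(c); R=np.array(p["R"]); print(c,p["fx"],(-R.T@p["t"]).round(3),R.round(2).tolist())
    for n in ("tin","inlay","lane","load","stop","rod_line"):
        print(n,[(np.round(d["xy"],1).tolist(),round(d["p"],2)) for d in finder.mark_of(n,c)[:3]])
s=state();print(s["time_s"],s["ee_pos"],s["tcp_rot"],cams.camera_params("wrist")["hand_eye"])
E
```

```text
top 590.5654923515636 [ 0.434 -0.02   1.616] [[0.02, -1.0, 0.02], [-1.0, -0.02, -0.07], [0.07, -0.02, -1.0]]
tin [([327.9, 284.4], 0.77), ([250.6, 277.2], 0.72), ([405.9, 332.8], 0.57)]
inlay []
lane [([274.5, 219.6], 0.63)]
load [([248.1, 215.7], 0.72)]
stop [([341.6, 231.2], 0.52)]
rod_line [([333.3, 228.0], 0.87)]
side 455.404736190477 [ 0.216 -0.786  0.678] [[0.91, -0.41, 0.02], [-0.23, -0.55, -0.8], [0.34, 0.73, -0.59]]
tin [([247.7, 231.5], 0.6), ([274.2, 287.2], 0.59), ([343.8, 287.7], 0.5)]
inlay [([223.4, 194.1], 0.6)]
lane [([321.6, 238.6], 0.59), ([343.0, 263.7], 0.34)]
load []
stop [([342.3, 286.8], 0.66)]
rod_line [([301.2, 178.8], 0.7), ([340.1, 263.8], 0.55)]
0.7 [0.17626177 0.59965133 0.25331415] [[-9.59402078e-01  2.82041932e-01  2.79340150e-05]
 [ 2.82041933e-01  9.59402075e-01  8.19149074e-05]
 [-3.69651315e-06  8.64678960e-05 -9.99999996e-01]] [[ 2.83448217e-04 -9.59569889e-01 -2.81470332e-01  6.92819618e-02]
 [ 9.99999904e-01  1.78018048e-04  4.00139615e-04 -2.72313535e-04]
 [-3.33855127e-04 -2.81470418e-01  9.59569847e-01 -1.19872819e-01]
 [ 0.00000000e+00  0.00000000e+00  0.00000000e+00  1.00000000e+00]]
```

View pics/top0.png

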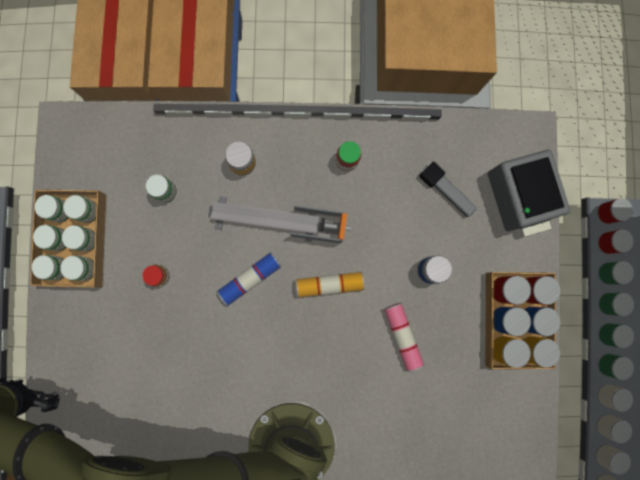

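View pics/side0.png

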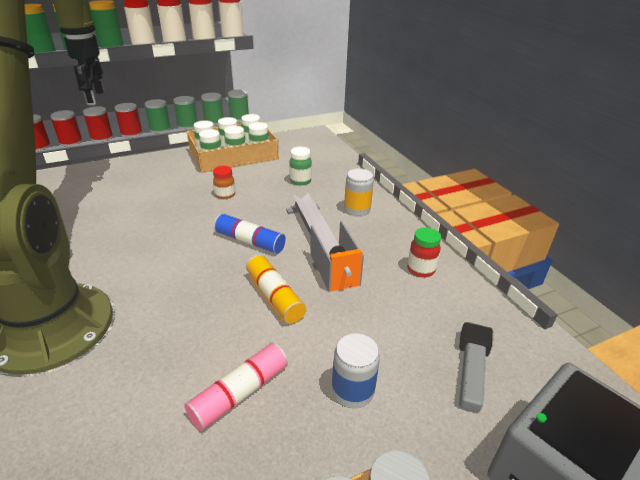

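The top view shows the yellow tin at (330,285). The lane runs from (212,213) to the orange stop at (345,228), with the look-alikes at (248,279) blue and (404,337) pink. In the side view the yellow tin is at (275,288) and the stop at (345,265). Next I'll localise the tin and lane, then move above the tin for a wrist view.

```bash
cat > h.py <<'E'
from rig import ctrl,gripper_to,state,cams,ticket,finder
import cv2,numpy as np
def cam(name,s=None):
    p=cams.camera_params(name)
    K=np.array([[p["fx"],0,p["cx"]],[0,p["fy"],p["cy"]],[0,0,1]]);D=np.array(p["D"],float)
    if name=="wrist":
        s=s or state(); T=np.eye(4);T[:3,:3]=s["tcp_rot"];T[:3,3]=s["ee_pos"]
        W=T@np.array(p["hand_eye"]); R=W[:3,:3].T; t=-R@W[:3,3]
    else: R=np.array(p["R"]);t=np.array(p["t"])
    return K,D,R,t
def plane(C,px,z):
    K,D,R,t=C
    u=cv2.undistortPoints(np.array(px,float).reshape(-1,1,2),K,D).reshape(-1,2)
    d=np.c_[u,np.ones(len(u))]@R; c=-R.T@t
    return c+d*((z-c[2])/d[:,2])[:,None]
def proj(C,X):
    K,D,R,t=C
    return cv2.projectPoints(np.array(X,float).reshape(-1,1,3),cv2.Rodrigues(R)[0],t,K,D)[0].reshape(-1,2)
def tri(Cs,pxs):
    A=np.zeros((3,3));b=np.zeros(3)
    for C,p in zip(Cs,pxs):
        K,D,R,t=C;u=cv2.undistortPoints(np.array(p,float).reshape(1,1,2),K,D).ravel()
        d=R.T@np.r_[u,1];d/=np.linalg.norm(d);c=-R.T@t;M=np.eye(3)-np.outer(d,d);A+=M;b+=M@c
    return np.linalg.solve(A,b)
def down(a): # tool pointing down, tool x along heading a
    x=np.array([np.cos(a),np.sin(a),0]);z=np.array([0,0,-1.]);return np.c_[x,np.cross(z,x),z]
def snap(name,fn):
    s=state();im=cams.snapshot(name);cv2.imwrite("pics/"+fn,im[:,:,::-1]);return im,cam(name,s)
def yellow(im,box=None):
    h=cv2.cvtColor(im,cv2.COLOR_RGB2HSV);m=cv2.inRange(h,(14,140,80),(32,255,255))
    if box: k=np.zeros_like(m);k[box[1]:box[3],box[0]:box[2]]=1;m*=k
    return m
E
python3 - <<'E'
from h import *
T=cam("top");S=cam("side");im=cv2.imread("pics/top0.png")[:,:,::-1]
m=yellow(im,(285,260,375,310));r=cv2.minAreaRect(np.argwhere(m)[:,::-1].astype(np.float32));b=cv2.boxPoints(r);print(r)
P=plane(T,b,.035);print(P.round(3));print("ctr",P.mean(0))
e=[np.linalg.norm(P[i]-P[(i+1)%4]) for i in range(2)];i=int(np.argmax(e));d=P[i]-P[(i+1)%4];print(e,np.arctan2(d[1],d[0]))
l=plane(T,[248.1,215.7],.057)[0];q=plane(T,[333.3,228.],.057)[0];print(l,q,np.linalg.norm(l-q),np.arctan2(*(q-l)[1::-1]))
# lane: bright groove segmentation printed as rect
for n,z in(("lane",.042),("stop",.05)):
    cams.snapshot("top");o=finder.outline_of(n,"top")
    for k in o[:2]:
        r=cv2.minAreaRect(np.argwhere(k["region"])[:,::-1].astype(np.float32));print(n,k["p"],r,plane(T,cv2.boxPoints(r),z).round(3).tolist())
for n,w in(("jar_green",0),("jar_red",0),("can_yellow",0),("can_blue",0),("jar_amber",0),("scanner",0)):
    o=finder.mark_of(n,"top");print(n,[(round(k["p"],2),plane(T,k["xy"],0)[0].round(3).tolist()) for k in o[:2]])
E
```

```text
((329.7613525390625, 284.29986572265625), (17.252599716186523, 64.58433532714844), 83.51692199707031)
[[ 0.453 -0.008  0.035]
 [ 0.475 -0.18   0.035]
 [ 0.429 -0.186  0.035]
 [ 0.407 -0.014  0.035]]
ctr [ 0.44085991 -0.09713385  0.035     ]
[np.float64(0.17314182428600558), np.float64(0.04620013328740807)] 1.700277070546556
[0.6188167  0.12367502 0.057     ] [ 0.59008369 -0.10311908  0.057     ] 0.22860697628207463 -1.6968170095973996
lane 0.78 ((279.2753601074219, 220.16635131835938), (140.5595703125, 33.884395599365234), 7.678963661193848) [[0.587, 0.234, 0.042], [0.678, 0.224, 0.042], [0.634, -0.152, 0.042], [0.543, -0.14, 0.042]]
stop 0.88 ((335.0688171386719, 228.22935485839844), (22.700483322143555, 27.968528747558594), 73.3007583618164) [[0.608, -0.064, 0.05], [0.631, -0.135, 0.05], [0.573, -0.153, 0.05], [0.55, -0.082, 0.05]]
jar_green [(0.89, [0.692, 0.362, 0.0])]
jar_red [(0.8, [0.797, -0.152, 0.0])]
can_yellow [(0.72, [0.765, 0.15, 0.0])]
can_blue [(0.68, [0.49, -0.37, 0.0])]
jar_amber [(0.58, [0.451, 0.369, 0.0])]
scanner [(0.59, [0.692, -0.424, 0.0])]
```

```bash
python3 - <<'E'
from h import *
al=-1.697;u=np.array([np.cos(al),np.sin(al),0])
for p in ([.61,.05,.33],[.441,-.097,.25],[.441,-.097,.03],[.619,.124,.06],[.63,.24,.06]):
    for a in(al,al+np.pi):
        q=ctrl.solve_ik(p,down(a));print(p,round(a,2),None if q is None else np.round(q,2))
print(cams.camera_params("wrist")["fx"])
def view(p,fn):
    for a in(al+np.pi,al):
        try: ctrl.move_pose(p,down(a));break
        except ctrl.MotionError as e: print(a,e)
    im,C=snap("wrist",fn);print(fn,"time",state()["time_s"]);return im,C
im,C=view([.61,.05,.33],"w_lane.png")
np.savez("C_lane.npz",*C)
for n in("load","rod_line","lane","stop"):
    print(n,[(np.round(d["xy"],1).tolist(),round(d["p"],2)) for d in finder.mark_of(n,"wrist")[:2]])
im,C=view([.441,-.097,.25],"w_tin.png");np.savez("C_tin.npz",*C)
m=yellow(im);r=cv2.minAreaRect(np.argwhere(m)[:,::-1].astype(np.float32));print(r)
cv2.imwrite("pics/w_both.png",np.hstack([cv2.resize(cv2.imread("pics/"+f),(400,300)) for f in("w_lane.png","w_tin.png")]))
E
```

```text
[0.61, 0.05, 0.33] -1.7 [ 0.1   0.45 -0.37  1.4   0.16  1.32  2.74]
[0.61, 0.05, 0.33] 1.44 [-0.38  0.46  0.43  1.41 -0.19  1.31 -0.07]
[0.441, -0.097, 0.25] -1.7 [-0.63  0.44  1.15  1.95 -0.46  1.06 -2.54]
[0.441, -0.097, 0.25] 1.44 [-0.23  0.27  0.51  1.94 -0.16  0.97  0.23]
[0.441, -0.097, 0.03] -1.7 [ 0.5   0.62 -0.5   2.2   0.67  0.47  2.48]
[0.441, -0.097, 0.03] 1.44 [ 0.08  0.59  0.12  2.21 -0.19  0.36  0.23]
[0.619, 0.124, 0.06] -1.7 [ 0.09  0.76 -0.55  1.7   0.51  0.83  2.32]
[0.619, 0.124, 0.06] 1.44 [-0.37  0.72  0.23  1.71 -0.22  0.74 -0.16]
[0.63, 0.24, 0.06] -1.7 [-0.08  0.82 -0.58  1.57  0.53  0.91  2.17]
[0.63, 0.24, 0.06] 1.44 [-0.48  0.77  0.14  1.58 -0.14  0.81 -0.41]
349.8972086464302
w_lane.png time 3.75
load [([320.7, 139.6], 0.65)]
rod_line [([320.6, 341.3], 0.62)]
lane [([322.3, 190.3], 0.66)]
stop [([321.6, 317.3], 0.97)]
w_tin.png time 4.9417
((403.77545166015625, 187.18768310546875), (182.42703247070312, 234.13665771484375), 74.55016326904297)
```

View pics/w_lane.png

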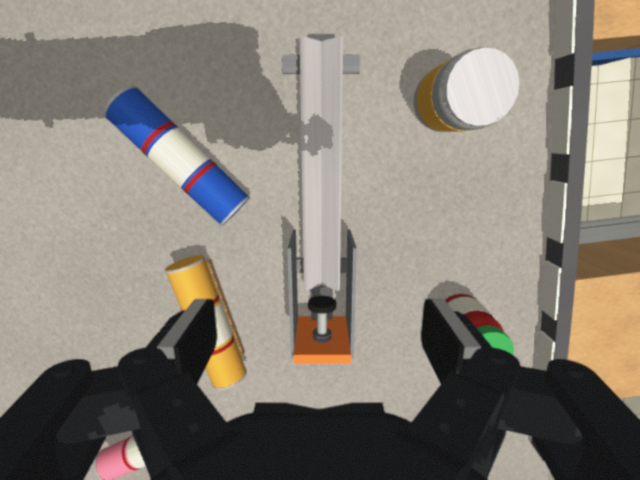

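View pics/w_tin.png

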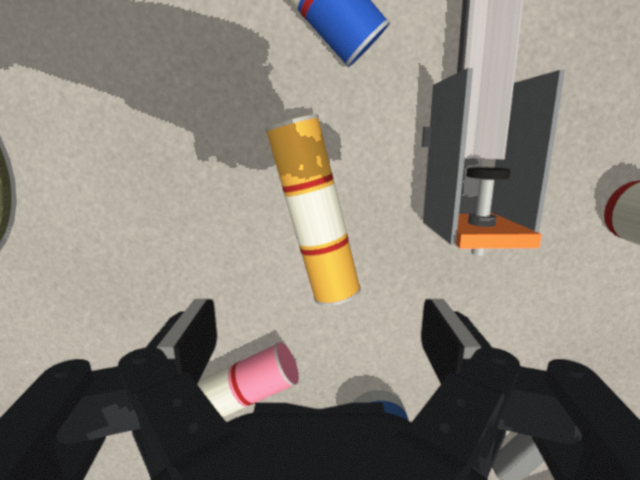

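In the wrist view over the lane, the groove is bounded by columns 301 and 341 at row 37 (open end) and ends near (321,290). The pad is at (321,303), and the orange plate's top edge is at rows 354–362. In the second view the tin runs from (293,122) to (338,298).

```bash
cat > fit.py <<'E'
from h import *
from scipy.optimize import minimize
def tinfit(masks,x0,z,L=.178):
    th=np.linspace(0,2*np.pi,40)
    def cost(v):
        a=v[2];u=np.array([np.cos(a),np.sin(a),0]);w=np.array([-u[1],u[0],0]);c=np.r_[v[:2],z]
        X=np.vstack([c+s*L/2*u+.025*(np.cos(th)[:,None]*w+np.sin(th)[:,None]*np.array([0,0,1])) for s in(1,-1)])
        f=0
        for C,m in masks:
            h=cv2.convexHull(proj(C,X).astype(np.float32)).reshape(-1,2)
            g=np.zeros(m.shape,np.uint8);cv2.fillConvexPoly(g,np.round(h*16).astype(np.int32),255,cv2.LINE_AA,4)
            f+=np.abs(g.astype(float)-m).sum()/m.sum()
        return f
    r=minimize(cost,x0,method="Nelder-Mead",options=dict(initial_simplex=np.array(x0)+np.array([[0,0,0],[.01,0,0],[0,.01,0],[0,0,.08]])))
    return r.x,r.fun
def hullmask(im,box):
    m=yellow(im,box);m=cv2.morphologyEx(m,cv2.MORPH_OPEN,np.ones((3,3)));g=np.zeros_like(m)
    cv2.fillConvexPoly(g,cv2.convexHull(np.argwhere(m)[:,::-1].astype(np.int32)),255);return g
E
python3 - <<'E'
from fit import *
C=tuple(np.load("C_tin.npz").values());im=cv2.imread("pics/w_tin.png")[:,:,::-1]
W=(C,hullmask(im,(240,100,380,320)))
T=(cam("top"),hullmask(cv2.imread("pics/top0.png")[:,:,::-1],(285,260,375,310)))
for n,ms in(("w",[W]),("t",[T]),("wt",[W,T])): print(n,tinfit(ms,[.441,-.097,1.70],.029))
C=tuple(np.load("C_lane.npz").values());im=cv2.imread("pics/w_lane.png")
g=im.astype(int).sum(2)/3
for r in(50,90,200,230): print(r,np.round(g[r,292:350]).astype(int).tolist())
print("col311",g[28:48,311].astype(int).tolist(),"col335",g[28:48,335].astype(int).tolist(),g[280:298,311].astype(int).tolist())
A=plane(C,[[321,37],[321.5,290]],.042);print(A,np.linalg.norm(A[0]-A[1]),np.arctan2(*(A[1]-A[0])[1::-1]))
l=plane(C,[[320.7,139.6],[320.6,341.3]],.057);print(l,np.linalg.norm(l[0]-l[1]))
S=cam("side");p=tri([cam("top"),S,C],[[333.3,228],[340.1,263.8],[320.6,341.3]]);print("tri rod",p)
E
```

```text
w (array([ 0.44261398, -0.09886334,  1.70090379]), np.float64(0.07151536539513038))
t (array([ 0.44064779, -0.09701817,  1.69196215]), np.float64(0.1625607507960449))
wt (array([ 0.44244545, -0.09922905,  1.69690111]), np.float64(0.23868709558312673))
50 [172, 172, 167, 141, 120, 112, 114, 131, 156, 172, 179, 185, 187, 192, 196, 198, 196, 195, 195, 196, 196, 195, 196, 195, 197, 195, 194, 191, 187, 179, 171, 174, 178, 178, 178, 179, 177, 177, 177, 178, 175, 177, 179, 177, 176, 175, 174, 175, 183, 188, 184, 171, 166, 166, 167, 170, 169, 169]
90 [170, 172, 173, 170, 161, 137, 119, 123, 142, 161, 171, 180, 185, 190, 191, 194, 192, 194, 193, 193, 193, 194, 189, 189, 191, 194, 192, 190, 185, 179, 170, 170, 173, 175, 176, 175, 175, 175, 176, 175, 171, 172, 172, 175, 175, 173, 172, 177, 186, 183, 177, 169, 167, 170, 167, 170, 170, 170]
200 [171, 167, 164, 166, 169, 167, 152, 128, 118, 122, 148, 169, 183, 191, 200, 201, 199, 198, 198, 197, 199, 199, 202, 200, 199, 198, 200, 201, 201, 194, 184, 183, 179, 178, 178, 181, 180, 180, 180, 182, 182, 179, 179, 180, 183, 183, 188, 195, 194, 181, 174, 
[... 188 characters left out ...]
180, 179, 179, 178, 179, 180, 181, 180, 182, 180, 181, 179, 177, 177, 180, 183, 187, 189, 168, 130, 113, 109, 113, 116, 109, 91, 80, 90]
col311 [172, 173, 171, 172, 169, 154, 126, 108, 108, 121, 155, 184, 195, 198, 195, 196, 198, 196, 196, 197] col335 [167, 168, 169, 167, 168, 166, 162, 158, 158, 164, 172, 177, 176, 177, 177, 176, 176, 177, 177, 176] [199, 200, 198, 198, 201, 200, 198, 188, 156, 107, 85, 84, 91, 102, 100, 97, 84, 63]
[[ 0.63620537  0.22462699  0.042     ]
 [ 0.60193054 -0.0608614   0.042     ]] 0.2875384958028665 -1.6902812655964774
[[ 0.62308189  0.12101555  0.057     ]
 [ 0.59284686 -0.12492297  0.057     ]] 0.24779005427700954
tri rod [ 0.58950115 -0.11174776  0.0616655 ]
```

```bash
python3 - <<'E'
from h import *
c=np.array([.4420,-.0985]);a=1.699
gripper_to(1.0)
ctrl.move_pose([*c,.15],down(a))
print("hit",ctrl.move_straight([*c,.032],velocity=.12,max_force=8),state()["ee_pos"])
gripper_to(0.0,40);s=state();print("gap",s["finger_gap"],s["ee_pos"],s["ft_force"])
print(ctrl.move_straight([*c,.20],velocity=.12));s=state();print("gap",s["finger_gap"],s["ft_force"],s["time_s"])
al=-1.691;u=np.array([np.cos(al),np.sin(al)]);l=np.array([.6362,.2246])+.105*u
ctrl.move_pose([*l,.16],down(al+np.pi))
ctrl.move_straight([*l,.085],velocity=.08)
im,C=snap("wrist","w_carry.png");np.savez("C_carry.npz",*C);snap("side","s_carry.png");print(l,state()["ee_pos"],state()["time_s"])
E
```

```text
hit False [ 0.4424917  -0.09860474  0.03265797]
gap 0.5736093152572652 [ 0.44139625 -0.09851136  0.03260403] [-3.32094048 -0.22389339  9.4112356 ]
False
gap 0.5714347638383112 [-0.30116908  0.25929934 -3.83170207] 8.7583
[0.62360899 0.12035766] [0.6240575  0.12041004 0.08570008] 11.05
```

View pics/w_carry.png

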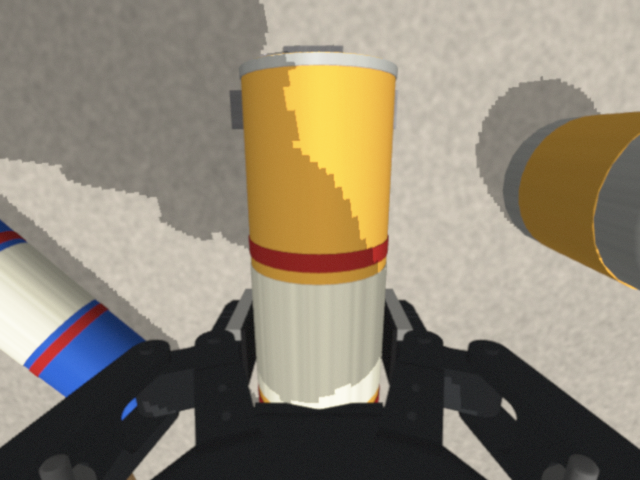

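The tin is held squarely: its far rim is at columns 240–397, row 65. The groove's end shows behind it at columns 285–343, row 46. I'll check the lateral alignment numerically.

```bash
python3 - <<'E'
from h import *
C=tuple(np.load("C_carry.npz").values());CL=tuple(np.load("C_lane.npz").values())
al=-1.691;u=np.array([np.cos(al),np.sin(al),0]);n=np.array([-u[1],u[0],0])
A=np.array([.6362,.2246,.042]);print("groove end edges pred",proj(C,[A-.02*n,A,A+.02*n, A+.023*n,A-.023*n]).round(1).tolist())
F=plane(CL,[[282,64],[360,64]],.006);print(F.round(4).tolist(),"foot pred",proj(C,F).round(1).tolist())
G=plane(C,[[285,46],[343,46]],.042);print("groove end seen",G.round(4).tolist(),G.mean(0),"lat off",(G.mean(0)-A)@n)
P=plane(C,[[240,68],[397,68]],.086);print("tin rim mid",P.mean(0)[:2],(P.mean(0)-A)@n, np.linalg.norm(P[0]-P[1]))
im=cv2.imread("pics/w_carry.png");g=im.mean(2).astype(int)
print(g[48,276:352].tolist());print(g[36:60,314].tolist())
E
```

```text
groove end edges pred [[265.6, 56.3], [312.5, 56.2], [359.5, 56.3], [366.5, 56.4], [258.6, 56.4]]
[[0.5892, 0.211, 0.006], [0.6791, 0.1999, 0.006]] foot pred [[230.0, 110.5], [398.1, 111.0]]
groove end seen [[0.6251, 0.23, 0.042], [0.6495, 0.227, 0.042]] [0.63730612 0.22849444 0.042     ] lat off 0.0006311430963834199
tin rim mid [0.63713028 0.21183626] 0.0024541256859101014 0.04929842582364014
[187, 188, 188, 189, 191, 183, 162, 133, 121, 116, 117, 116, 119, 118, 118, 118, 117, 117, 117, 116, 117, 117, 120, 123, 122, 122, 122, 121, 123, 125, 124, 121, 120, 117, 120, 119, 118, 120, 119, 117, 120, 119, 121, 119, 119, 120, 116, 118, 118, 114, 119, 119, 120, 121, 120, 118, 120, 119, 117, 116, 116, 116, 116, 116, 119, 122, 135, 160, 178, 183, 185, 185, 187, 186, 187, 184]
[180, 179, 178, 178, 177, 179, 176, 175, 172, 153, 130, 120, 119, 121, 124, 154, 212, 228, 229, 229, 230, 228, 230, 229]
```

```bash
python3 - <<'E'
from h import *
al=-1.691;u=np.array([np.cos(al),np.sin(al),0]);n=np.array([-u[1],u[0],0])
l=np.array([.6362,.2246,0])+.105*u-.0015*n
e=lambda z:l+[0,0,z]
ctrl.move_straight(e(.068),velocity=.06);f0=state()["ft_force"]
for z in np.arange(.0665,.0565,-.0015):
    h=ctrl.move_straight(e(z),velocity=.02,max_force=5);s=state();print(round(z,4),h,s["ee_pos"].round(4),(s["ft_force"]-f0).round(1))
    if h or np.abs((s["ft_force"]-f0)[2])>4: break
snap("wrist","w_down.png");print(state()["time_s"])
E
```

```text
0.0665 False [0.6222 0.1205 0.0666] [-1.3 -0.7  1.2]
0.065 False [0.6221 0.1205 0.065 ] [-0.1  0.3 -0.6]
0.0635 False [0.622  0.1206 0.0634] [-1.2 -1.7  0.2]
0.062 False [0.6221 0.1205 0.0619] [-0.9 -0.8 -0.1]
0.0605 False [0.6221 0.1205 0.0618] [-4.7 -0.7 11.2]
12.7833
```

View pics/w_down.png

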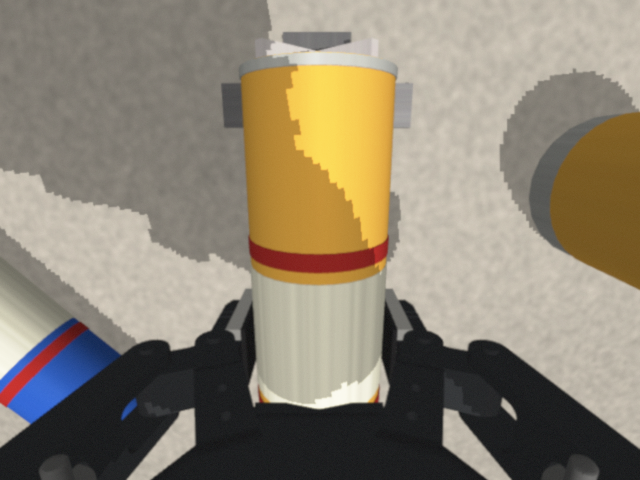

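The tin touched the V at the expected height: the far rim is at columns 240–397 with the groove's edges at 255–378 behind it. Releasing now.

```bash
python3 - <<'E'
from h import *
gripper_to(0.9);p=state()["ee_pos"]
ctrl.move_straight([p[0],p[1],.16],velocity=.12)
al=-1.691;u=np.array([np.cos(al),np.sin(al),0])
ctrl.move_straight(np.array([p[0],p[1],.26])-.02*u,velocity=.15)
im,C=snap("wrist","w_rel.png");np.savez("C_rel.npz",*C);print(state()["time_s"])
from fit import *
print(tinfit([(C,hullmask(im,(200,0,440,400)))],[.623,.12,1.45],.057))
E
```

```text
15.0417
(array([0.66527973, 0.11182809, 0.88988034]), np.float64(0.4971588674699027))
```

View pics/w_rel.png

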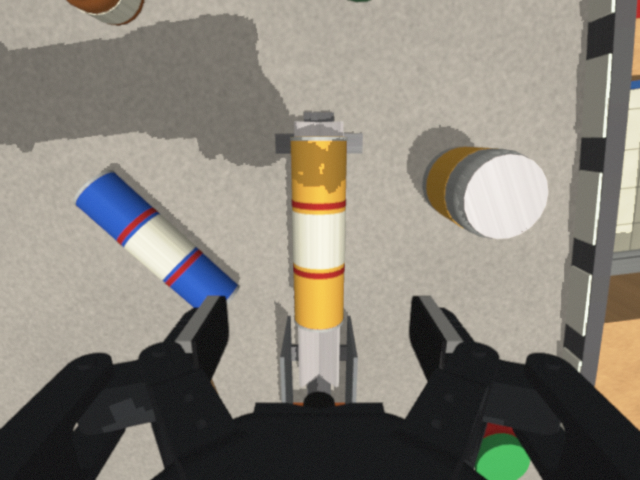

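The tin lies true in the groove, columns 292–346 and rows 137–327. Next I'll estimate the pad face position and go behind the tin with the gripper shut.

```bash
cat > push.py <<'E'
from h import *
al=-1.691;u=np.array([np.cos(al),np.sin(al),0]);n=np.array([-u[1],u[0],0])
A=np.array([.6362,.2246,0])-.0005*n; O=A+.170*u   # lane origin
Z=.072
X=lambda x,z=Z:O+x*u+[0,0,z]
lx=lambda:float((state()["ee_pos"]-O)@u)
def force(k=10):
    f=[]
    for _ in range(k): ctrl.wait(.01);f.append(state()["ft_force"])
    f=np.array(f);return -float((f@u).mean()),float((f@u).std())   # push force on tin, +
E
python3 - <<'E'
from push import *
from fit import *
C=tuple(np.load("C_rel.npz").values());im=cv2.imread("pics/w_rel.png")[:,:,::-1]
v,c=tinfit([(C,hullmask(im,(280,120,360,340)))],[.623,.12,1.45],.057);print(v,c,"lane xy",(np.r_[v[:2],0]-O)@u,(np.r_[v[:2],0]-O)@n)
C1=tuple(np.load("C_lane.npz").values());C2=tuple(np.load("C_tin.npz").values())
for C,p in((C1,[321.5,293]),(C2,[488,170])): print("pad x",(plane(C,p,.075)[0]-O)@u)
gripper_to(0.0,30)
ctrl.move_pose(X(-.200,.20),down(al+np.pi))
ctrl.move_straight(X(-.200,.10),velocity=.12)
print("hit",ctrl.move_straight(X(-.200),velocity=.06,max_force=6))
print(lx(),state()["ee_pos"],force(20),state()["time_s"])
E
```

```text
[0.62332898 0.12028453 1.4497004 ] 0.06519902102840722 lane xy -0.0648938273590477 0.0002307799021213926
pad x 0.1064936649670689
pad x 0.125896892152942
hit False
-0.1999417476004099 [0.63927691 0.25438772 0.07171904] (0.15286539092118173, 0.4899860076010383) 18.1
```

```bash
python3 - <<'E'
from push import *
for x in [-.180,-.172,-.168,-.164,-.160,-.156,-.150,-.140,-.130,-.120,-.110,-.100,-.095]:
    h=ctrl.move_straight(X(x),velocity=.03,max_force=10);f=force(6);print(x,round(lx(),4),h,np.round(f,2))
    if h: break
print(state()["time_s"]);im,C=snap("wrist","w_p.png");np.savez("C_p.npz",*C);snap("top","t_p.png")
E
```

```text
-0.18 -0.1804 False [-0.32  0.25]
-0.172 -0.1719 False [0.05 0.44]
-0.168 -0.168 False [0.5  0.23]
-0.164 -0.164 False [1.97 0.46]
-0.16 -0.1595 False [1.42 0.64]
-0.156 -0.1555 False [1.56 0.35]
-0.15 -0.1492 False [1.23 0.39]
-0.14 -0.1389 False [0.18 0.67]
-0.13 -0.1292 False [0.11 0.46]
-0.12 -0.1191 False [-0.17  0.29]
-0.11 -0.1092 False [-0.01  0.34]
-0.1 -0.0991 False [0.08 0.4 ]
-0.095 -0.0946 False [1.21 0.62]
24.2
```

```bash
python3 - <<'E'
from push import *
x=-.0945
while x<-.035:
    x+=.001;h=ctrl.move_straight(X(x),velocity=.01,max_force=5);f=force(8);print(round(x,4),round(lx(),4),h,np.round(f,2))
    if f[0]>4.5 or h or state()["time_s"]>50: break
print(state()["time_s"])
E
```

```text
-0.0935 -0.0939 False [3.37 0.62]
-0.0925 -0.0925 False [3.44 0.35]
-0.0915 -0.0913 False [2.59 0.42]
-0.0905 -0.0903 False [2.6  0.45]
-0.0895 -0.0894 False [2.79 0.64]
-0.0885 -0.0883 False [2.4  0.27]
-0.0875 -0.0874 False [2.42 0.32]
-0.0865 -0.0863 False [2.5  0.46]
-0.0855 -0.0853 False [2.59 0.57]
-0.0845 -0.0843 False [2.62 0.54]
-0.0835 -0.0833 False [2.62 0.57]
-0.0825 -0.0823 False [2.46 0.47]
-0.0815 -0.0814 False [2.44 0.45]
-0.0805 -0.0803 False [2.51 0.45]
-0.0795 -0.0794 False [2.77 0.38]
-0.0785 -0.0783 False [2.65 0.39]
-0.0775 -0.0774 False [2.36 0.67]
-0.0765 -0.0764 False [2.4  0.47]
-0.0755 -0.0754 False [2.39 0.38]
-0.0745 -0.0743 False [2.15 0.24]
-0.0735 -0.0733 False [2.28 0.49]
-0.0725 -0.0723 False [2.27 0.25]
-0.0715 -0.0713 False [2.29 0.31]
-0.0705 -0.0703 False [2.31 0.41]
-0.0695 -0.0694 False [2.45 0.44]
-0.0685 -0.0684 False [2.67 0.51]
-0.0675 -0.0674 False [2.68 0.61]
-0.0665 -0.0664 False [2.4  0.51]
-0.0655 -0.0655 False [2.94 0.32]
-0.0645 -0.0648 False [4.78 0.34]
33.85
```

```bash
python3 - <<'E'
from push import *
x=-.0645
while x<-.058:
    x+=.0004;h=ctrl.move_straight(X(x),velocity=.005,max_force=4);f=force(10);print(round(x,4),round(lx(),4),h,np.round(f,2))
    if f[0]>7.6 or h: break
for _ in range(5): print("hold",np.round(force(20),2))
print(state()["time_s"])
for _ in range(16):
    x-=.0004;ctrl.move_straight(X(x),velocity=.002);f=force(6);print("back",round(x,4),round(lx(),4),np.round(f,2))
    if f[0]<.5 and _>7: break
ctrl.move_straight(X(x-.004),velocity=.004)
ctrl.move_straight(X(-.10),velocity=.05);print(force(),state()["time_s"])
ctrl.move_straight(X(-.10,.30),velocity=.15)
im,C=snap("wrist","w_end.png");np.savez("C_end.npz",*C);snap("top","t_end.png");snap("side","s_end.png")
E
```

```text
-0.0641 -0.0645 False [4.91 0.46]
-0.0637 -0.0643 False [5.36 0.35]
-0.0633 -0.064 False [5.34 0.49]
-0.0629 -0.0638 False [6.3  0.55]
-0.0625 -0.0635 False [6.34 0.45]
-0.0621 -0.0633 False [6.55 0.52]
-0.0617 -0.0631 False [7.39 0.36]
-0.0613 -0.0629 False [7.51 0.34]
-0.0609 -0.0627 False [7.61 0.43]
hold [7.81 0.49]
hold [7.89 0.54]
hold [7.91 0.56]
hold [7.82 0.54]
hold [7.88 0.43]
37.6833
back -0.0613 -0.0626 [6.95 0.56]
back -0.0617 -0.0627 [6.62 0.49]
back -0.0621 -0.0627 [5.72 0.24]
back -0.0625 -0.0627 [5.22 0.32]
back -0.0629 -0.0627 [3.65 0.87]
back -0.0633 -0.0628 [2.25 0.45]
back -0.0637 -0.0633 [0.81 0.45]
back -0.0641 -0.0637 [0.35 0.21]
back -0.0645 -0.0645 [-0.22  0.45]
(-0.1048372851860718, 0.8824428862826965) 42.7
```

View pics/w_end.png

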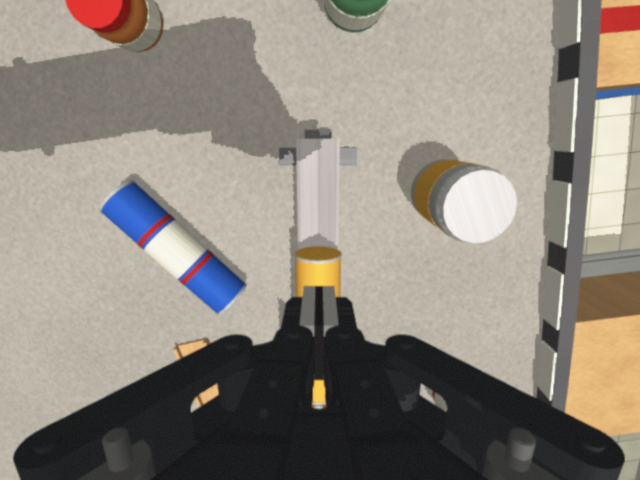

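The tin's back end is at (319,250) and the gripper hides its front. I'll check the front contact in enlarged top and side crops.

```bash
python3 - <<'E'
from h import *
ctrl.move_pose([.60,.22,.36],down(-1.691+np.pi))
snap("top","t2.png");snap("side","s2.png")
a=cv2.imread("pics/t2.png")[195:255,250:370];b=cv2.imread("pics/s2.png")[170:300,280:390]
cv2.imwrite("pics/chk.png",np.hstack([cv2.resize(a,(440,220),interpolation=3),cv2.resize(b,(186,220),interpolation=3)]) if 0 else np.vstack([cv2.resize(a,(560,280),interpolation=2),cv2.copyMakeBorder(cv2.resize(b,(270,319),interpolation=2),0,0,0,290,0)]))
T=cam("top")
for n in("jar_green","jar_red","can_yellow","can_blue","jar_amber","scanner"):
    o=finder.mark_of(n,"top");print(n,[(round(k["p"],2),plane(T,k["xy"],0)[0].round(3).tolist()) for k in o[:1]])
print(state()["time_s"])
E
```

```text
jar_green []
jar_red [(0.87, [0.79, -0.143, 0.0])]
can_yellow [(0.97, [0.769, 0.159, 0.0])]
can_blue [(0.61, [0.496, -0.365, 0.0])]
jar_amber []
scanner [(0.71, [0.695, -0.434, 0.0])]
45.375
```

View pics/chk.png

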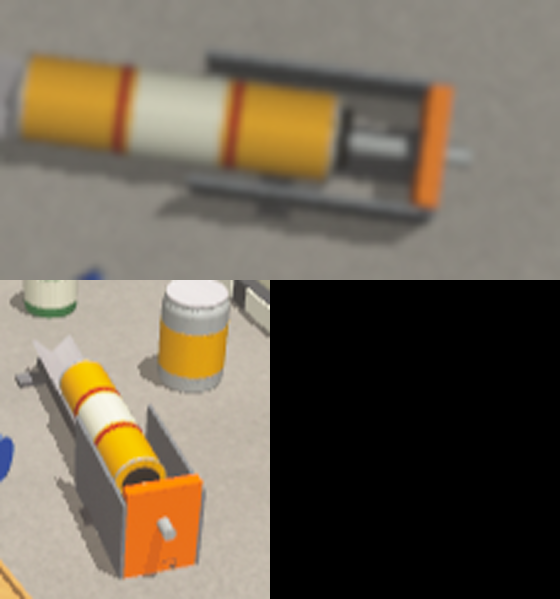

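The crops show the tin's front end against the black pad, at (345,135) in the top crop. The stop is upright in its place and the gripper is well clear, so I'm handing in.

```bash
python3 -c "
from h import *
ticket.finish_job();print(state()['time_s'])"
```

```text
the job is handed in; nothing more can be done
the job is handed in; nothing more can be done
```

The tin is lying in the groove with its front end resting against the black pad. I handed the job in at about 45 s of the 72 s allowed.

- **Laying it in:** I lifted the tin out of the inlay, set it down at lane x = −65 mm and let go. A wrist picture put it within about 0.3 mm of the groove's line.
- **Pressing:** I pushed the tin along with the gripper shut. Sliding friction was about 2.4 N. From first contact I pressed about 3 mm further, to 7.8 N of push, and held that for 1 s. That puts roughly 5.4 N on the pad, against the 15 N limit. I then eased off slowly and backed away.
- **Last checks:** the final top and side pictures show the tin against the pad, the orange stop upright in place and the gripper clear.
- **Other goods:** the positions of `jar_red`, `can_yellow`, `can_blue` and `scanner` agree with the start to within about 12 mm, which is detector scatter.
- **Checks that failed or disagreed:**
  - The detector did not report `jar_green` or `jar_amber` in the last picture. The arm never went low near either of them.
  - My two picture-based estimates of the pad position, 106 and 126 mm, disagreed, so I found the pad by force instead. Contact was at about 126 mm.

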